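# Get the sharpening plate out of its rack and into its holder

### The job

Get the flat sharpening plate ready for the knives: stand the shaker that is on it upright on the bare worktop, then slide the plate along its wooden rack until one end sticks well out past the rack's edge while it still lies flat on the rack. Take it by that end, lay it flat on the bare worktop and let go, then take it again at its middle and set it flat in the black holder, between the cheeks at both ends. Leave the food, the mug and the tape where they are.

Things in the scene. Friction and masses are not known exactly. Their poses are not given: they have to be found in the camera images.
- plate: the sharpening plate: a flat steel plate with a dotted dark top, 60 (its x) x 160 (its y) x 8 mm (z), 0.2 to 0.33 kg; origin at the centre of its underside, z up, y along its length. At the start it lies flat in the rack's channel, its ends 5 to 35 mm inside the channel's ends. Too long to grip endwise; grip it across its 60 mm width.
- rack: low rack of light wood, fixed to the worktop: 90 (x) x 200 (y) x 64 mm (z); origin at the centre of its underside, y along its channel. It stands left or right of the middle, the holder on the other side; the bare worktop between them is free. Wall cabinets hang 0.57 m above the worktop from about x = 0.58 m on: keep the wrist low.
- channel (a point): centre of the floor of the rack's channel, 50 mm above the worktop, axes as the rack's. Channel 66 mm wide between side rims 14 mm high (6 mm above the plate's top: no room for fingers at its long sides). Both ends (y = -100, +100 mm) are open and free below; the plate slides out of either, pushed on its other end face or dragged from above; it tips if its centre passes the edge.
- holder: black plastic holder for the plate, fixed to the worktop: 87 (x) x 188 (y) x 24 mm (z), with a steel screw head at each end; origin at the centre of its underside, y along its length.
- seat (a point): centre of the holder's floor, 12 mm above the worktop, axes as the holder's; the plate's underside lies here, lengthwise along y, either way round. End walls and side cheeks, 12 mm over the floor, enclose the plate's last 36 mm at each end; inside they measure 67 x 168 mm. Between y = -48 and +48 mm is only a spine 44 mm wide: fingers fit beside the plate there and only there.
- shaker: salt shaker of clear glass with a grey cap, round, 44 mm across, 90 mm high, under 0.2 kg; origin at the centre of its underside, z up. At the start it stands on the plate.
- lemon: lemon, 75 x 56 x 57 mm; a bystander on the worktop; origin at the centre of its underside
- garlic: garlic bulb, 55 mm; a bystander on the worktop; origin at the centre of its underside
- tomato: small tomato, 57 mm; a bystander on the worktop; origin at the centre of its underside
- big_tomato: big tomato, 78 mm high; a bystander on the worktop; origin at the centre of its underside
- tape: roll of tape lying flat, 104 mm across, 25 mm high; a bystander on the worktop; origin at the centre of its underside
- mug: mug, 92 x 127 x 107 mm with its handle; a bystander on the worktop; origin at the centre of its underside
Mind the look-alikes: they are no part of the job. Leave any green look-alike of the shaker alone.

How it is judged:
On the way, in this order (a step that is already met when the one before it is completed fails the run):
1. the shaker stands upright on the worktop, let go (height (world z) of shaker between -0.008 and 0.008 m and angle between shaker's own z axis and vertical below 0.1 rad and contact force between the fingers and shaker below 0.2 N), for 0.2 s.
2. the plate lies flat on the rack with one end at least 25 mm out past the rack's edge (z of plate in the frame of rack between 0.046 and 0.054 m and angle between plate's own z axis and vertical below 0.05 rad and (y of plate in the frame of rack above 0.045 m or y of plate in the frame of rack below -0.045 m) and y of plate in the frame of rack between -0.1 and 0.1 m and x of plate in the frame of rack between -0.01 and 0.01 m), for 0.2 s.
3. the plate lies flat on the worktop, let go (height (world z) of plate between -0.005 and 0.005 m and angle between plate's own z axis and vertical below 0.05 rad and contact force between the fingers and plate below 0.2 N and linear speed of plate below 0.02 m/s), for 0.2 s.
At the end, for the whole second after the job is handed in: The plate lies at rest in the holder, right side up, down on its floor (underside 12 mm +-3 mm above the worktop, tilt under 0.04 rad), centred within 6 mm across and 7 mm along and within 0.1 rad of its direction; the shaker stands upright (within 0.1 rad) and at rest on the worktop (x of plate in the frame of holder between -0.006 and 0.006 m and y of plate in the frame of holder between -0.007 and 0.007 m and z of plate in the frame of holder between 0.009 and 0.015 m and angle between plate's own z axis and vertical below 0.04 rad and angle between the y axis of plate and the y axis of holder, either way round below 0.1 rad and linear speed of each of plate, shaker below 0.01 m/s and height (world z) of shaker between -0.008 and 0.008 m and angle between shaker's own z axis and vertical below 0.1 rad); the robot touches nothing.
It fails at once if the food, the mug or the tape is moved more than 40 mm (distance of any of lemon, garlic, tomato, big_tomato, tape, mug from where it was at the start of the episode above 0.04 m).
It fails at once if the shaker is tipped over (angle between shaker's own z axis and vertical above 0.8 rad).
It fails at once if the plate is tipped or dropped on edge (angle between plate's own z axis and vertical above 0.7 rad).
It also fails if it takes over 72 s, if anything falls off the work surface, if the arm or the gripper's body presses on something with over 40 N, if the wrist force passes 120 N, or if a joint passes its speed limit or range.

### The arm

A 6-joint arm with a two-finger parallel gripper is mounted at the origin on a cart in front of the work surface, level with it; the furniture and walls round the work are solid. World frame = base frame: x ahead of the robot, y to its left, z up, the work surface at z = 0. Lengths are in m, angles in rad, forces in N, time in s.
With the tool pointing down it reaches from about 0.35 to 0.975 m from the base axis. Payload 7.1 kg.
Tool frame: the origin (TCP) lies midway between the tips of the shut fingers; the grasp point (between the pads) lies 19 mm behind it; z points along the fingers, y is the line along which they close (so a half turn about z gives the same grasp; the last joint's range is limited). The gripper opens to 88 mm and grips with 3 to 60 N. Pads are 20 mm wide; open, the fingers measure 115 mm over their backs; the gripper's body (75 mm by 178 mm) begins 61 mm behind the grasp point.
Start: joints at [1.179, 0.423, 1.63, -0, 1.089, -0.019], TCP at [0.228, 0.582, 0.223] pointing down, gripper open.
Joint ranges: [-3, 3], [-0.9, 2.11], [0.09, 2.58], [-1.31, 4.45], [0.11, 2.69], [-2.54, 2.54]. Speed limits (rad/s): [2.39, 2.39, 3.01, 3.14, 3.14, 3.14].

### API

Orientations are given as a 3x3 rotation matrix whose columns are the frame's x, y, z axes.
In Python, from station import arm gives the robot as it stands.
- The arm moves only by the tool send_rows, never from a script. Its arguments are lists of equal length, an entry for each row: "dr": the turn, a rotation vector about the tool's x, y, z as a fraction of full scale, a list of three; "offset": the shift along the tool's x, y, z as a fraction of full scale, a list of three; "fingers": the closure, from -1 (fully open) to 1 (shut). A call has 1 to 12 rows; each row shifts and turns the commanded pose from where the row before left it, along the tool's axes as they then stand; what a row does not reach is not made up. Full scale, the value 1, is 0.02 m for a shift and pi rad for a turn. A row lasts 1/8 s, in which the tool goes at most 62.5 mm and 10.7 degrees, less where a joint would pass 70% of its speed; a pose out of reach is approached as far as the arm can. A call with a number of a shift or a turn outside -1 to 1 is refused whole. A call with a gripper value outside its range is refused whole. The fingers move at their own pace and stop on an object; "grip_force" is the grip in N (left out, the last holds). Time passes only in rows, so rows that do not move let the fingers close. It gives the time, the measured TCP pose, the force, the opening and the grip force at its end, in the units of the state.
- arm.get_state(): the state, without advancing time (a new reading comes with each control period).
- arm.snapshot(name): name is "scene" or "side" or "wrist"; returns (picture, depth): 400x640x3 uint8, red, green, blue; 400x640 float32, m along the optical axis (not along the pixel's ray), 0 where there is no reading.
- arm.camera_model(name): a dict with "camera_matrix" (3x3 intrinsics, pixels), "k1" (the pictures are not rectified: a ray, as slopes to the right and down, at radius r is drawn at 1 + k1 r^2 times it, then the intrinsics apply), "R" (3x3) and "t" (3): a world point X has camera coordinates R X + t. Camera axes: x right, y down, z forward; pixel columns grow to the right and rows downward; lengths in m; the calibration is good to about 2 mm. A picture is of the moment at which its call begins: read the wrist's pose just before it. camera_model takes no time and is no camera call; for the wrist camera it gives the pose at the moment of the call.
- arm.sign_off(): hands the job in; it is judged then, once.
Trained networks look in the newest picture that a camera, given by its name, has taken for a name from the list of things; names that differ only in an ending like _2 or _b are one class to them, and where a whole thing is asked for, a point or a joint stands for the part that bears it (a point fixed in the world has none). Each returns a list of dicts, best first, with "conf" (0 to 1); they miss things now and then, are a little off and sometimes report something else, mostly with a low value. They report only what shows in the picture. A call takes as long as a camera call. They do not tell look-alikes from the thing itself.
- arm.look_for(camera, name): "xy" ([column, row] in pixels, amid what is visible of it).
The state is a dict: "t": time; "qpos": joint angles; "dq": joint speeds; "joint_efforts": joint torques, N m; "tcp_pos": TCP position; "ee_rot": TCP orientation; "force": force on the tool from outside, world axes, zero at the start; "torque": the same for the moment, N m; "gripper_width": opening from 0.0 (shut) to 1.0 (fully open); "grasp_force": force on a finger pad.
Only numpy, scipy, OpenCV 4.12 (cv2) and the standard library are available. Lean on these libraries where they do the work, as an engineer would, in place of code of your own. Each camera call takes 0.05 s, during which the arm holds its last target. There are 200 camera calls.

## Working session

There is one attempt and no reset: what is moved stays moved. The work goes in short steps, Python scripts to look and compute and a tool call to move; the robot and the scene stay as the last step left them, time stands still between calls to the robot, and variables do not carry over. Pictures are saved under pics/ and viewed, at most 10 in all, crops included, and the job is handed in when it is done.

Besides the shell and the picture viewer there is one more tool, called after ">>>" in YAML: its name, and indented under it one key for each argument. send_rows: Moves the arm, as the interface text tells. Its arguments: {"type":"object","properties":{"dr":{"type":"array","items":{"type":"array","items":{"type":"number"}}},"offset":{"type":"array","items":{"type":"array","items":{"type":"number"}}},"fingers":{"type":"array","items":{"type":"number"}},"grip_force":{"type":"number"}},"required":["dr","offset","fingers"]}

```bash
mkdir -p pics; ls
cat > h.py <<'E'
import numpy as np, cv2
from station import arm
def snap(c,fn=None):
    m=arm.camera_model(c); p,d=arm.snapshot(c)
    if fn: cv2.imwrite('pics/'+fn,p[:,:,::-1])
    return p,d,m
def rays(uv,m):
    K=np.array(m['camera_matrix']);uv=np.atleast_2d(np.array(uv,float))
    s=np.c_[(uv[:,0]-K[0,2])/K[0,0],(uv[:,1]-K[1,2])/K[1,1]]
    u=s.copy()
    for _ in range(20): u=s/(1+m['k1']*(u**2).sum(1,keepdims=True))
    return np.c_[u,np.ones(len(u))]
def world(uv,z,m):
    "z: depth along axis"
    X=rays(uv,m)*np.atleast_1d(z)[:,None]
    return (X-np.array(m['t']))@np.array(m['R'])
def onplane(uv,h,m):
    R=np.array(m['R']);C=-R.T@np.array(m['t']);D=rays(uv,m)@R
    return C+D*((h-C[2])/D[:,2])[:,None]
def cloud(d,m):
    v,u=np.mgrid[:d.shape[0],:d.shape[1]]
    return world(np.c_[u.ravel(),v.ravel()],d.ravel(),m).reshape(*d.shape,3)
E
python3 - <<'E'
from h import *
ps=[]
for c in ('scene','side'):
    p,d,m=snap(c,c+'0.png')
    for n in ('shaker','plate','rack','holder','lemon','garlic','tomato','big_tomato','tape','mug'):
        for r in arm.look_for(c,n)[:3]:
            u,v=map(int,r['xy']);print(c,n,(u,v),round(r['conf'],2),world([u,v],d[v,u],m).round(3))
s=arm.get_state();print(s['t'],s['tcp_pos'],s['ee_rot'],s['force'])
E
```

```text
pics
scene shaker (235, 157) 0.63 [[0.509 0.467 0.051]]
scene shaker (252, 165) 0.57 [[0.433 0.267 0.114]]
scene plate (244, 177) 0.53 [[0.41  0.292 0.064]]
scene rack (253, 185) 0.55 [[0.395 0.224 0.063]]
scene lemon (270, 210) 0.72 [[0.341 0.079 0.046]]
scene lemon (350, 189) 0.64 [[ 0.635 -0.035  0.037]]
scene lemon (315, 233) 0.46 [[ 0.349 -0.115  0.041]]
scene garlic (317, 233) 0.55 [[ 0.355 -0.118  0.039]]
scene tomato (351, 189) 0.45 [[ 0.637 -0.038  0.037]]
scene big_tomato (425, 283) 0.77 [[ 0.357 -0.491  0.063]]
scene big_tomato (351, 189) 0.38 [[ 0.637 -0.038  0.037]]
scene big_tomato (317, 234) 0.22 [[ 0.351 -0.122  0.04 ]]
scene mug (459, 225) 0.95 [[ 0.61  -0.461  0.092]]
scene mug (252, 165) 0.5 [[0.433 0.267 0.114]]
side shaker (272, 296) 0.73 [[0.501 0.493 0.069]]
side shaker (313, 251) 0.57 [[0.432 0.294 0.117]]
side shaker (312, 273) 0.5 [[0.413 0.352 0.069]]
side plate (305, 266) 0.78 [[0.451 0.323 0.059]]
side holder (361, 165) 0.66 [[ 0.459 -0.378  0.017]]
side garlic (366, 204) 0.51 [[ 0.353 -0.104  0.034]]
side tomato (292, 203) 0.49 [[ 0.645 -0.003  0.029]]
side tomato (366, 207) 0.36 [[ 0.345 -0.079  0.04 ]]
side tape (310, 273) 0.46 [[0.422 0.348 0.061]]
side mug (326, 143) 0.94 [[ 0.643 -0.402  0.078]]
1.1 [0.22761849 0.58207567 0.2227081 ] [[-9.31322318e-01  3.64196018e-01  3.26409633e-05]
 [ 3.64196020e-01  9.31322317e-01  3.99979162e-05]
 [-1.58321757e-05  4.91386609e-05 -9.99999999e-01]] [-0.05432823  0.10097152 -0.27567181]
```

View pics/scene0.png

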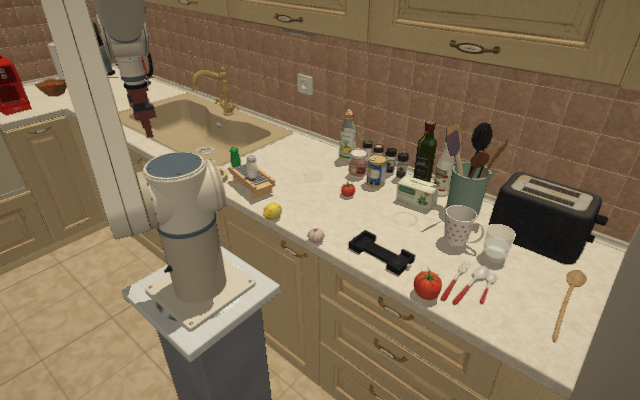

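View pics/side0.png

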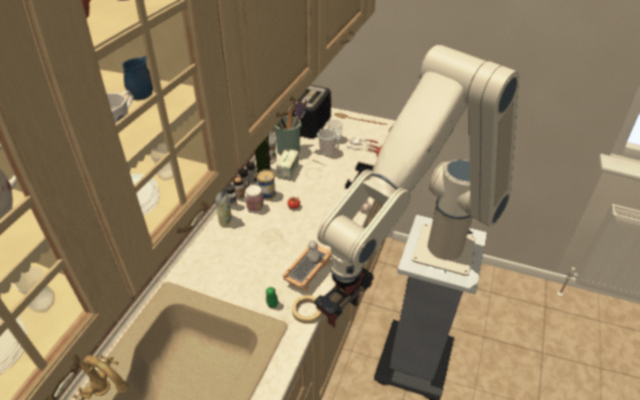

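The shaker class shows two candidates. The green one at scene (235,157) is the look-alike. The grey-capped glass one at (252,165) stands on the plate in the rack, so it is the one meant, and I'll confirm it in a wrist crop. The holder is at (381,252) in the scene view, and the tape is at (307,308) in the side view, close to the rack's left end.

```bash
cat >> h.py <<'E'
def rect(P,c,r,lo,hi):
    P=P.reshape(-1,3);P=P[np.isfinite(P).all(1)]
    q=P[(np.hypot(*(P[:,:2]-c).T)<r)&(P[:,2]>lo)&(P[:,2]<hi)]
    (cx,cy),(w,h),a=cv2.minAreaRect((q[:,:2]*1000).astype(np.float32))
    if w>h: w,h,a=h,w,a-90
    return len(q),np.round((cx,cy,w,h),1),round((a+90)%180,1),q  # a+90: direction of long axis, deg from world x
def plan(target,yaw_y=None):
    "shift in tool units (after-turn ignored) to target, turn about tool z"
    s=arm.get_state();R=np.array(s['ee_rot']);d=np.array(target)-s['tcp_pos']
    y=np.degrees(np.arctan2(R[1,1],R[0,1]))
    print('t',s['t'],'tcp',np.round(s['tcp_pos'],4),'yaw_y',round(y,2),'tilt',np.round(R[:,2],3),'off units',np.round(R.T@d/.02,2))
    if yaw_y is not None:
        e=(yaw_y-y+90)%180-90; print('world turn',round(e,2),'deg -> dr z total',round(-e/180,4))
        c,q=np.cos(np.radians(y+e)),np.sin(np.radians(y+e)); Rn=np.array([[-q,c,0],[c,q,0],[0,0,-1]]) ; 
        print('off units in the new frame',np.round(Rn.T@d/.02,2), 'det',np.linalg.det(Rn).round())
E
python3 - <<'E'
from h import *
for c in ('scene','side'):
    p,d,m=snap(c);P=cloud(d,m)
    print(c,'rack',rect(P,(.43,.28),.14,.04,.075)[:3],'holder',rect(P,(.46,-.34),.13,.01,.04)[:3])
    q=rect(P,(.43,.28),.06,.09,.2)[3]; print('shaker',len(q),q.mean(0).round(3),q.max(0).round(3))
m=arm.camera_model('wrist');s=arm.get_state();R=np.array(s['ee_rot'])
print(m); print('cam in tool',R.T@(-np.array(m['R']).T@m['t']-s['tcp_pos']),'axis',R.T@np.array(m['R'])[2])
plan([.42,.2,.32],None)
E
```

```text
scene rack (676, array([447. , 295.1,  94. , 202.7]), 79.7) holder (937, array([ 438.3, -307.8,   93.1,  195.9]), 87.0)
shaker 161 [0.433 0.268 0.119] [0.458 0.292 0.149]
side rack (1017, array([446. , 304.5,  95. , 205.8]), 78.4) holder (182, array([ 478. , -342.5,  136.6,  237.6]), 64.3)
shaker 168 [0.433 0.289 0.121] [0.456 0.304 0.151]
{'camera_matrix': array([[352.19804212,   0.        , 314.51143907],
       [  0.        , 352.19804212, 201.47140815],
       [  0.        ,   0.        ,   1.        ]]), 'k1': 0.013520279308268077, 'R': array([[ 3.64190315e-01,  9.31324541e-01, -1.16012925e-04],
       [ 8.92102333e-01, -3.48816871e-01,  2.87193693e-01],
       [ 2.67430068e-01, -1.04696657e-01, -9.57872522e-01]]), 't': array([-0.62380119, -0.03432573,  0.39052829])}
cam in tool [ 0.07926349 -0.00114261 -0.16119781] axis [-2.87177840e-01 -1.11095083e-04  9.57877276e-01]
t 1.2 tcp [0.2276 0.5821 0.2227] yaw_y 68.64 tilt [ 0. -0. -1.] off units [-15.92 -14.29  -4.87]
```

>>> send_rows:
  dr:
    - [0,0,0.055]
    - [0,0,0.055]
    - [0,0,0.055]
    - [0,0,0.055]
    - [0,0,0.055]
    - [0,0,0.055]
    - [0,0,0.055]
    - [0,0,0.055]
  offset:
    - [0,0,-0.5]
    - [0,0,-0.5]
    - [0,0,-0.5]
    - [0,0,-0.5]
    - [0,0,-0.5]
    - [0,0,-0.5]
    - [0,0,-0.5]
    - [0,0,-0.5]
  fingers: [-1,-1,-1,-1,-1,-1,-1,-1]
  grip_force: 10

```text
t: 2.2
tcp_pos: [0.2276, 0.582, 0.303]
ee_rot: [[0.189, 0.982, -0.0], [0.982, -0.189, -0.0], [-0.0, -0.0, -1.0]]
force: [-0.3, 0.8, -0.0]
gripper_width: 1.001
grasp_force: 0.0
```

```bash
python3 -c "
from h import *
plan([.45,.33,.3],-11)"
```

```text
t 2.2 tcp [0.2276 0.582  0.303 ] yaw_y -10.89 tilt [-0. -0. -1.] off units [-10.27  13.3    0.15]
world turn -0.11 deg -> dr z total 0.0006
off units in the new frame [-10.25  13.32   0.15] det 1.0
```

>>> send_rows:
  dr:
    - [0,0,0]
    - [0,0,0]
    - [0,0,0]
    - [0,0,0]
    - [0,0,0]
    - [0,0,0]
    - [0,0,0]
    - [0,0,0]
    - [0,0,0]
    - [0,0,0]
    - [0,0,0]
    - [0,0,0]
  offset:
    - [-0.9,1,0]
    - [-0.9,1,0]
    - [-0.9,1,0]
    - [-0.9,1,0]
    - [-0.9,1,0]
    - [-0.9,1,0]
    - [-0.9,1,0]
    - [-0.9,1,0]
    - [-0.9,1,0]
    - [-0.9,1,0]
    - [-0.9,1,0]
    - [0,1,0]
  fingers: [-1,-1,-1,-1,-1,-1,-1,-1,-1,-1,-1,-1]

```text
t: 3.7
tcp_pos: [0.4279, 0.3426, 0.3029]
ee_rot: [[0.184, 0.983, 0.0], [0.983, -0.184, 0.0], [0.0, 0.0, -1.0]]
force: [-0.9, 0.5, -0.1]
gripper_width: 1.001
grasp_force: 0.0
```

Run:
```python
from h import *
p,d,m=snap('wrist','w1.png')
for n in ('shaker','plate','rack','channel','tape'):
    for r in arm.look_for('wrist',n)[:3]:
        u,v=map(int,r['xy']);print(n,(u,v),round(r['conf'],2),world([u,v],d[v,u],m).round(3))
P=cloud(d,m)
for lo,hi in((.06,.068),(.054,.06),(.045,.053),(.03,.075)): print(lo,hi,rect(P,(.447,.30),.125,lo,hi)[:3])
n,b,a,q=rect(P,(.435,.28),.07,.135,.16);print('cap',n,b,a,q[:,2].max())
n,b,a,q=rect(P,(.435,.28),.07,.09,.16);print('shk',n,b,a,q[:,2].max())
plan([.43,.28,.2])
```

```text
shaker (336, 228) 0.79 [[0.44  0.293 0.14 ]]
shaker (371, 27) 0.64 [[0.507 0.472 0.088]]
plate (341, 170) 0.87 [[0.457 0.332 0.058]]
rack (360, 192) 0.83 [[0.475 0.301 0.058]]
channel (363, 194) 0.89 [[0.479 0.296 0.05 ]]
tape (243, 52) 0.7 [[ 0.365  0.485 -0.001]]
0.06 0.068 (3198, array([448.2, 299.8,  89.9, 198.6]), 78.2)
0.054 0.06 (5078, array([448.6, 301.1,  90.1, 196.7]), 78.3)
0.045 0.053 (2083, array([449.5, 299.4,  69.7, 199.3]), 78.8)
0.03 0.075 (10438, array([448.3, 299.6,  90.1, 199.7]), 78.3)
cap 817 [439.6 279.4  32.6  33.1] 61.2 0.14813760429726264
shk 1465 [438.5 281.7  36.1  38.8] 151.3 0.14813760429726264
t 4.0 tcp [0.4268 0.344  0.3025] yaw_y -10.52 tilt [-0. -0. -1.] off units [-3.12  0.75  5.12]
```

View pics/w1.png

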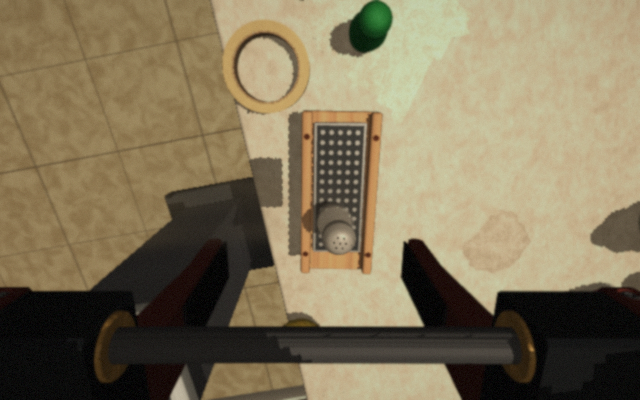

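The enlarged crop will confirm that the shaker is the grey-capped one at wrist (340,235), standing on the plate, and that the green one at (371,27) is left alone.

```bash
python3 -c "
import cv2
p=cv2.imread('pics/w1.png');cv2.imwrite('pics/c1.png',cv2.resize(p[100:285,280:410],None,fx=3,fy=3,interpolation=cv2.INTER_CUBIC))"
```

```text
(no output)
```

View pics/c1.png

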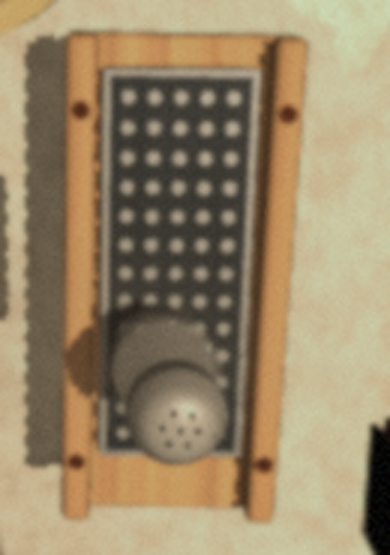

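>>> send_rows:
  dr:
    - [0,0,0.0065]
    - [0,0,0]
    - [0,0,0]
    - [0,0,0]
    - [0,0,0]
    - [0,0,0]
    - [0,0,0]
    - [0,0,0]
  offset:
    - [-0.77,0.3,0.5]
    - [-0.77,0.3,0.5]
    - [-0.77,0.3,0.5]
    - [-0.77,0.3,0.5]
    - [0,0,0.9]
    - [0,0,0.9]
    - [0,0,0]
    - [0,0,0]
  fingers: [-1,-1,-1,-1,-1,-1,-1,-1]

```text
t: 5.0
tcp_pos: [0.4389, 0.2781, 0.227]
ee_rot: [[0.204, 0.979, 0.0], [0.979, -0.204, 0.0], [0.0, 0.0, -1.0]]
force: [0.9, -0.7, 0.8]
gripper_width: 0.999
grasp_force: 0.0
```

```bash
python3 -c "
from h import *
plan([.439,.279,.085],-11.7)"
```

```text
t 5.0 tcp [0.4389 0.2781 0.227 ] yaw_y -11.75 tilt [ 0.  0. -1.] off units [ 0.04 -0.01  7.1 ]
world turn 0.05 deg -> dr z total -0.0003
off units in the new frame [ 0.05 -0.01  7.1 ] det 1.0
```

>>> send_rows:
  dr:
    - [0,0,0]
    - [0,0,0]
    - [0,0,0]
    - [0,0,0]
    - [0,0,0]
    - [0,0,0]
    - [0,0,0]
    - [0,0,0]
    - [0,0,0]
    - [0,0,0]
    - [0,0,0]
    - [0,0,0]
  offset:
    - [0,0,0.89]
    - [0,0,0.89]
    - [0,0,0.89]
    - [0,0,0.89]
    - [0,0,0.89]
    - [0,0,0.89]
    - [0,0,0.89]
    - [0,0,0.87]
    - [0,0,0]
    - [0,0,0]
    - [0,0,0]
    - [0,0,0]
  fingers: [-1,-1,-1,-1,-1,-1,-1,-1,1,1,1,1]
  grip_force: 15

```text
t: 6.5
tcp_pos: [0.4389, 0.2785, 0.0852]
ee_rot: [[0.203, 0.979, 0.001], [0.979, -0.203, 0.0], [0.001, 0.001, -1.0]]
force: [0.5, -0.4, 0.8]
gripper_width: 0.587
grasp_force: 0.0
```

>>> send_rows:
  dr:
    - [0,0,0]
    - [0,0,0]
  offset:
    - [0,0,0]
    - [0,0,0]
  fingers: [1,1]

```text
t: 6.75
tcp_pos: [0.4387, 0.2784, 0.085]
ee_rot: [[0.203, 0.979, 0.0], [0.979, -0.203, 0.0], [0.0, 0.0, -1.0]]
force: [-0.1, -0.0, 2.9]
gripper_width: 0.472
grasp_force: 15.0
```

```bash
python3 -c "
from h import *
plan([.57,.14,.03],-11.7)"
```

```text
t 6.75 tcp [0.4387 0.2784 0.085 ] yaw_y -11.73 tilt [ 0.  0. -1.] off units [-5.44  7.83  2.75]
world turn 0.03 deg -> dr z total -0.0002
off units in the new frame [-5.45  7.83  2.75] det 1.0
```

>>> send_rows:
  dr:
    - [0,0,0]
    - [0,0,0]
    - [0,0,0]
    - [0,0,0]
    - [0,0,0]
    - [0,0,0]
    - [0,0,0]
    - [0,0,0]
    - [0,0,0]
    - [0,0,0]
    - [0,0,0]
    - [0,0,0]
  offset:
    - [0,0,-0.6]
    - [0,0,-0.7]
    - [0,0,-0.5]
    - [-0.6,0.87,0]
    - [-0.6,0.87,0]
    - [-0.6,0.87,0]
    - [-0.6,0.87,0]
    - [-0.6,0.87,0]
    - [-0.6,0.87,0]
    - [-0.6,0.87,0.3]
    - [-0.6,0.87,0.3]
    - [-0.6,0.87,0.3]
  fingers: [1,1,1,1,1,1,1,1,1,1,1,1]

```text
t: 8.25
tcp_pos: [0.5707, 0.1396, 0.1019]
ee_rot: [[0.203, 0.979, -0.001], [0.979, -0.203, -0.0], [-0.0, -0.001, -1.0]]
force: [-1.0, 0.1, -1.0]
gripper_width: 0.475
grasp_force: 15.0
```

>>> send_rows:
  dr:
    - [0,0,0]
    - [0,0,0]
    - [0,0,0]
    - [0,0,0]
    - [0,0,0]
    - [0,0,0]
  offset:
    - [0,0,0.8]
    - [0,0,0.8]
    - [0,0,0.6]
    - [0,0,0.4]
    - [0,0,0.2]
    - [0,0,0]
  fingers: [1,1,1,1,1,1]

```text
t: 9.0
tcp_pos: [0.5699, 0.1409, 0.0466]
ee_rot: [[0.203, 0.979, -0.0], [0.979, -0.203, -0.0], [-0.0, -0.0, -1.0]]
force: [0.3, -0.1, -0.5]
gripper_width: 0.473
grasp_force: 15.0
```

```bash
python3 -c "
from h import *
plan([.57,.14,.0285],-11.7);print(arm.get_state()['force'],arm.get_state()['gripper_width'])"
```

```text
t 9.0 tcp [0.5699 0.1409 0.0466] yaw_y -11.71 tilt [-0. -0. -1.] off units [-0.04  0.01  0.91]
world turn 0.01 deg -> dr z total -0.0001
off units in the new frame [-0.04  0.01  0.91] det 1.0
[ 0.30680124 -0.09610722 -0.47524449] 0.4730742795043632
```

>>> send_rows:
  dr:
    - [0,0,0]
    - [0,0,0]
    - [0,0,0]
    - [0,0,0]
  offset:
    - [0,0,0.4]
    - [0,0,0.3]
    - [0,0,0.2]
    - [0,0,0.05]
  fingers: [1,1,1,1]

```text
t: 9.5
tcp_pos: [0.5697, 0.1407, 0.0273]
ee_rot: [[0.203, 0.979, -0.001], [0.979, -0.203, -0.0], [-0.0, -0.001, -1.0]]
force: [-0.3, 0.8, -1.5]
gripper_width: 0.474
grasp_force: 15.0
```

>>> send_rows:
  dr:
    - [0,0,0]
    - [0,0,0]
    - [0,0,0]
    - [0,0,0]
    - [0,0,0]
    - [0,0,0]
  offset:
    - [0,0,0]
    - [0,0,0]
    - [0,0,0]
    - [0,0,0]
    - [0,0,0]
    - [0,0,0]
  fingers: [-0.5,-1,-1,-1,-1,-1]

```text
t: 10.25
tcp_pos: [0.5699, 0.1407, 0.0277]
ee_rot: [[0.203, 0.979, 0.0], [0.979, -0.203, 0.0], [0.0, 0.0, -1.0]]
force: [-0.2, -0.3, -0.2]
gripper_width: 1.001
grasp_force: 0.0
```

```bash
python3 -c "
from h import *
plan([.49,.35,.3],-11.7)"
```

```text
t 10.25 tcp [0.5699 0.1407 0.0277] yaw_y -11.73 tilt [ 0.  0. -1.] off units [  9.43  -6.04 -13.62]
world turn 0.03 deg -> dr z total -0.0002
off units in the new frame [  9.44  -6.04 -13.62] det 1.0
```

>>> send_rows:
  dr:
    - [0,0,0]
    - [0,0,0]
    - [0,0,0]
    - [0,0,0]
    - [0,0,0]
  offset:
    - [0,0,-0.6]
    - [0,0,-1]
    - [0,0,-1]
    - [0,0,-1]
    - [0,0,-1]
  fingers: [-1,-1,-1,-1,-1]

```text
t: 10.88
tcp_pos: [0.5702, 0.1408, 0.1217]
ee_rot: [[0.203, 0.979, 0.001], [0.979, -0.203, 0.0], [0.0, 0.001, -1.0]]
force: [1.0, -0.1, -0.2]
gripper_width: 0.996
grasp_force: 0.0
```

>>> send_rows:
  dr:
    - [0,0,0]
    - [0,0,0]
    - [0,0,0]
    - [0,0,0]
    - [0,0,0]
    - [0,0,0]
    - [0,0,0]
    - [0,0,0]
    - [0,0,0]
    - [0,0,0]
    - [0,0,0]
    - [0,0,0]
  offset:
    - [0.96,-0.76,-0.6]
    - [0.96,-0.76,-0.6]
    - [0.96,-0.76,-0.6]
    - [0.96,-0.76,-0.6]
    - [0.96,-0.76,-0.6]
    - [0.96,-0.76,-0.6]
    - [0.96,-0.76,-0.6]
    - [0.96,-0.76,-0.6]
    - [0.96,-0.76,-0.6]
    - [0.96,-0.76,-0.6]
    - [0,0,0]
    - [0,0,0]
  fingers: [1,1,1,1,1,1,1,1,1,1,1,1]

```text
t: 12.38
tcp_pos: [0.4601, 0.3591, 0.24]
ee_rot: [[0.203, 0.979, 0.0], [0.979, -0.203, -0.0], [-0.0, 0.0, -1.0]]
force: [0.5, 0.4, 0.5]
gripper_width: 0.005
grasp_force: 0.0
```

```bash
cat >> h.py <<'E'
def frame(c,yaw):
    a=np.radians(yaw);y=np.array([np.cos(a),np.sin(a)]);return lambda P:np.c_[(P[:,:2]-c)@np.array([y[1],-y[0]]),(P[:,:2]-c)@y,P[:,2]]
E
python3 - <<'E'
from h import *
p,d,m=snap('wrist','w2.png');P=cloud(d,m)
n,b,a,q=rect(P,(.447,.30),.13,.03,.075);print(n,b,a)
f=frame(b[:2]/1000,a)
L=f(P.reshape(-1,3)); g=cv2.cvtColor(p,cv2.COLOR_RGB2GRAY).ravel()
for y in range(-108,109,4):
    k=(abs(L[:,0])<.02)&(abs(L[:,1]-y/1000)<.002)&(L[:,2]>.03)
    if k.sum(): print(y,k.sum(),round(np.median(L[k,2])*1000,1),int(np.median(g[k])),end=' | ')
n,b2,a2,_=rect(P,(.447,.30),.13,.0535,.0602);print('\n',b2,a2)
n,bs,as_,q=rect(P,(.57,.14),.06,.03,.12);print('shaker',n,bs,q[:,2].max() if n else '')
plan([0,0,0])
E
```

```text
11167 [448.4 300.1  90.2 199.3] 78.2
-100 4 48.4 61 | -96 6 49.3 60 | -92 4 48.7 58 | -88 8 48.8 56 | -84 4 49.2 57 | -80 8 49.3 58 | -76 2 48.7 51 | -20 7 57.2 13 | -16 7 57.5 18 | -12 10 57.2 18 | -8 31 57.3 58 | -4 130 57.3 80 | 0 136 57.6 55 | 4 138 57.3 56 | 8 131 57.4 64 | 12 148 57.3 55 | 16 130 57.3 59 | 20 140 57.5 62 | 24 148 57.3 55 | 28 130 57.3 60 | 32 152 57.5 64 | 36 155 57.4 57 | 40 156 57.5 64 | 44 155 57.4 61 | 48 163 57.6 57 | 52 185 57.6 61 | 56 170 57.5 57 | 60 192 57.6 52 | 64 238 57.9 52 | 68 936 269.7 17 | 72 1983 270.5 17 | 76 274 58.2 58 | 80 2907 343.1 13 | 84 3436 343.1 23 | 88 3718 343.0 25 | 92 10797 336.9 11 | 96 174 49.2 153 | 100 87 47.4 116 | 
 [452.8 321.1  90.2 156.4] 78.2
shaker 256 [575.9 144.3  25.1  33.6] 0.088914799128824
t 12.425 tcp [0.4601 0.3588 0.2396] yaw_y -11.75 tilt [-0. -0. -1.] off units [-22.24 -18.87  12.  ]
```

View pics/w2.png

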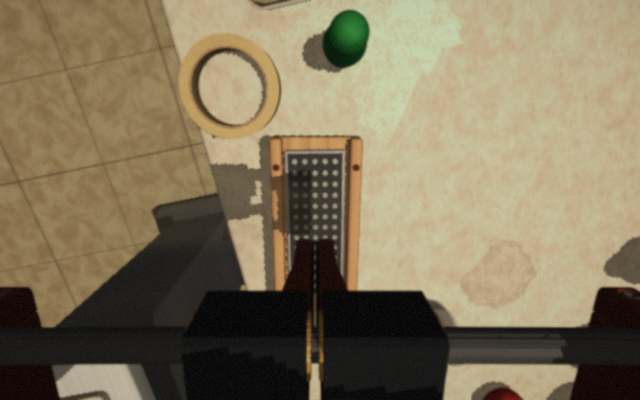

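>>> send_rows:
  dr:
    - [0,0,0]
    - [0,0,0]
    - [0,0,0]
    - [0,0,0]
    - [0,0,0]
    - [0,0,0]
    - [0,0,0]
    - [0,0,0]
    - [0,0,0]
    - [0,0,0]
    - [0,0,0]
    - [0,0,0]
  offset:
    - [0.85,0.03,0.5]
    - [0.85,0,0.8]
    - [0.8,0,1]
    - [0,0,1]
    - [0,0,1]
    - [0,0,1]
    - [0,0,1]
    - [0,0,1]
    - [0,0,1]
    - [0,0,0.5]
    - [0,0,0.2]
    - [0,0,0]
  fingers: [1,1,1,1,1,1,1,1,1,1,1,1]

```text
t: 13.92
tcp_pos: [0.4711, 0.4086, 0.0598]
ee_rot: [[0.203, 0.979, 0.0], [0.979, -0.203, 0.0], [0.0, 0.0, -1.0]]
force: [0.7, 0.2, 0.5]
gripper_width: 0.007
grasp_force: 0.0
```

```bash
python3 -c "
from h import *
plan([.4709,.4077,.0525],-11.8)
print(arm.get_state()['force'])
f=frame(np.array([.4484,.300]),78.2)
p,d,m=snap('wrist');P=f(cloud(d,m).reshape(-1,3))
print(f(np.array([arm.get_state()['tcp_pos']])))"
```

```text
t 13.925 tcp [0.4711 0.4086 0.0598] yaw_y -11.73 tilt [ 0.  0. -1.] off units [-0.04  0.    0.36]
world turn -0.07 deg -> dr z total 0.0004
off units in the new frame [-0.04  0.    0.36] det 1.0
[0.65596072 0.18306115 0.54591035]
[[1.02178713e-04 1.11091378e-01 6.01494357e-02]]
```

>>> send_rows:
  dr:
    - [0,0,0]
    - [0,0,0]
    - [0,0,0]
    - [0,0,0]
    - [0,0,0]
    - [0,0,0]
    - [0,0,0]
  offset:
    - [0,0,0.36]
    - [0,0,0]
    - [-0.4,0,0]
    - [-0.4,0,0]
    - [-0.4,0,0]
    - [-0.4,0,0]
    - [-0.4,0,0]
  fingers: [1,1,1,1,1,1,1]

```text
t: 14.85
tcp_pos: [0.4628, 0.3688, 0.0526]
ee_rot: [[0.203, 0.979, 0.0], [0.979, -0.203, 0.0], [0.0, 0.0, -1.0]]
force: [0.4, 1.2, -0.6]
gripper_width: 0.007
grasp_force: 0.6
```

>>> send_rows:
  dr:
    - [0,0,0]
    - [0,0,0]
    - [0,0,0]
    - [0,0,0]
    - [0,0,0]
    - [0,0,0]
  offset:
    - [-0.45,0,0]
    - [-0.45,0,0]
    - [-0.45,0,0]
    - [-0.4,0,0]
    - [-0.25,0,0]
    - [0,0,0]
  fingers: [1,1,1,1,1,1]

```text
t: 15.6
tcp_pos: [0.4543, 0.3295, 0.0524]
ee_rot: [[0.204, 0.979, -0.001], [0.979, -0.204, -0.001], [-0.001, -0.001, -1.0]]
force: [-0.4, 0.1, 0.4]
gripper_width: 0.004
grasp_force: 0.0
```

Run:
```python
from h import *
f=frame(np.array([.4484,.300]),78.2)
print(f(np.array([arm.get_state()['tcp_pos']])),arm.get_state()['force'])
for c in('scene','wrist'):
    p,d,m=snap(c,'push_'+c+'.png');L=f(cloud(d,m).reshape(-1,3))
    k=(abs(L[:,0])<.022)&(abs(L[:,2]-.0575)<.006)&(abs(L[:,1])<.2)
    print(c,k.sum(),np.percentile(L[k,1],[0,2,98,100]).round(4) if k.sum() else '', np.percentile(L[k,2],[5,50,95]).round(4))
    h,e=np.histogram(L[k,1],np.arange(-.2,.2,.01));print([(int(round(1000*a)),int(b)) for a,b in zip(e,h) if b])
```

```text
[[-0.00021544  0.03008986  0.05235779]] [-0.41858719  0.1104107   0.42765377]
scene 303 [-0.1465 -0.1447  0.1718  0.1893] [0.0541 0.0583 0.0615]
[(-150, 20), (-140, 18), (-130, 23), (-120, 16), (-110, 15), (-100, 18), (-90, 15), (-80, 20), (-70, 15), (-60, 13), (-50, 14), (-40, 24), (-30, 14), (-20, 11), (-10, 15), (0, 18), (10, 9), (20, 5), (30, 3), (50, 2), (60, 4), (70, 1), (80, 3), (170, 1), (180, 6)]
wrist 997 [-0.0537 -0.0522  0.0409  0.0412] [0.0526 0.0572 0.0624]
[(-60, 51), (-50, 149), (-40, 122), (-30, 17), (-10, 18), (0, 34), (10, 241), (30, 85), (40, 280)]
```

>>> send_rows:
  dr:
    - [0,0,0]
    - [0,0,0]
    - [0,0,0]
    - [0,0,0]
    - [0,0,0]
    - [0,0,0]
    - [0,0,0]
    - [0,0,0]
    - [0,0,0]
    - [0,0,0]
    - [0,0,0]
    - [0,0,0]
  offset:
    - [0.3,0,0]
    - [0.1,0,-0.8]
    - [0,0,-1]
    - [0,0,-1]
    - [-1,0,-0.7]
    - [-1,0,0]
    - [-1,0,0]
    - [-1,0,0]
    - [-1,0,0]
    - [-1,0,0]
    - [-1,0,0]
    - [-1,0,0]
  fingers: [1,1,1,-1,-1,-1,-1,-1,-1,-1,-1,-1]

```text
t: 17.2
tcp_pos: [0.4235, 0.18, 0.1225]
ee_rot: [[0.203, 0.979, 0.0], [0.979, -0.203, 0.0], [0.0, 0.0, -1.0]]
force: [-0.3, -0.5, -0.5]
gripper_width: 0.978
grasp_force: 0.0
```

>>> send_rows:
  dr:
    - [0,0,0]
    - [0,0,0]
    - [0,0,0]
  offset:
    - [0,0,0.3]
    - [0,0,0]
    - [0,0,0]
  fingers: [-1,-1,-1]

```text
t: 17.58
tcp_pos: [0.424, 0.1818, 0.1164]
ee_rot: [[0.203, 0.979, 0.0], [0.979, -0.203, 0.0], [0.0, 0.0, -1.0]]
force: [0.7, -0.1, -0.2]
gripper_width: 0.998
grasp_force: 0.0
```

Run:
```python
from h import *
f=frame(np.array([.4484,.300]),78.2)
plan([.4228,.1776,.035],-11.8)
print(f(np.array([arm.get_state()['tcp_pos']])))
p,d,m=snap('wrist','w3.png');P=cloud(d,m);L=f(P.reshape(-1,3))
k=(abs(L[:,0])<.022)&(abs(L[:,2]-.0575)<.006)&(abs(L[:,1])<.2)
h,e=np.histogram(L[k,1],np.arange(-.2,.2,.01));print([(int(round(1000*a)),int(b)) for a,b in zip(e,h) if b],np.percentile(L[k,1],[0,2,98,100]),np.percentile(L[k,2],[5,50,95]).round(4))
```

```text
t 17.575 tcp [0.424  0.1818 0.1164] yaw_y -11.7 tilt [ 0.  0. -1.] off units [-0.22 -0.02  4.07]
world turn -0.1 deg -> dr z total 0.0005
off units in the new frame [-0.22 -0.02  4.07] det 1.0
[[ 0.00030319 -0.12072619  0.11640228]]
[(-150, 197), (-140, 893), (-130, 929), (-120, 954), (-110, 996), (-100, 1032), (-90, 1092), (-80, 1131), (-70, 1155), (-60, 1209), (-50, 1308), (-40, 1336), (-30, 1354), (-20, 1451), (-10, 1510), (0, 1293)] [-0.14282586 -0.13816871  0.00588273  0.00828224] [0.0563 0.0574 0.0585]
```

View pics/w3.png

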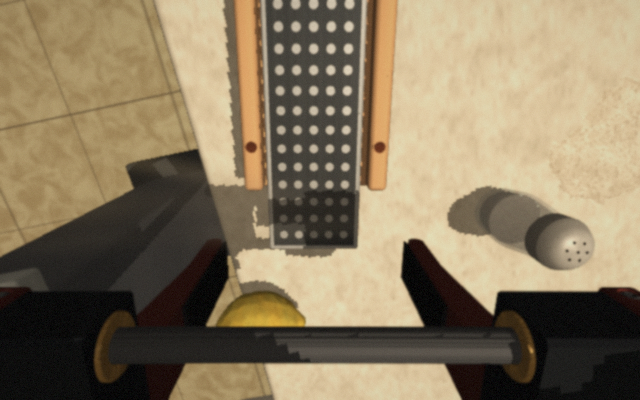

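Picture w3 shows the plate (u 271–357) flat on the rack with about 42 mm out past the edge (v 187–247). The shaker stands at (555,235).

>>> send_rows:
  dr:
    - [0,0,0]
    - [0,0,0]
    - [0,0,0]
    - [0,0,0]
    - [0,0,0]
    - [0,0,0]
    - [0,0,0]
    - [0,0,0]
    - [0,0,0]
    - [0,0,0]
    - [0,0,0]
  offset:
    - [-0.15,0,0.8]
    - [0,0,0.8]
    - [0,0,0.8]
    - [0,0,0.8]
    - [0,0,0.87]
    - [0,0,0]
    - [0,0,0]
    - [0,0,0]
    - [0,0,0]
    - [0,0,0]
    - [0,0,0]
  fingers: [-1,-1,-1,-1,-1,-1,1,1,1,1,1]
  grip_force: 55

```text
t: 19.0
tcp_pos: [0.4234, 0.1785, 0.0354]
ee_rot: [[0.203, 0.979, 0.001], [0.979, -0.203, 0.0], [0.0, 0.001, -1.0]]
force: [-1.0, -0.3, 5.7]
gripper_width: 0.674
grasp_force: 55.0
```

Run:
```python
from h import *
# survey holder & free area for planning (scene cam)
p,d,m=snap('scene');P=cloud(d,m)
n,b,a,q=rect(P,(.438,-.308),.12,.008,.035);print('holder',n,b,a)
for nm,c in(('lemon',(.341,.079)),('garlic',(.352,-.118)),('tom',(.637,-.036)),('shaker',(.576,.143))):
    n,b,a,q=rect(P,c,.06,.012,.12);print(nm,n,b)
plan([.48,-.06,.035])
print(arm.get_state()['gripper_width'],arm.get_state()['force'])
```

```text
holder 1059 [ 439.6 -302.9   91.2  209.3] 89.0
lemon 240 [354.6  80.1  43.8  66.4]
garlic 193 [ 358.2 -111.3   44.7   51. ]
tom 154 [641.2 -22.7  46.3  51.1]
shaker 203 [565.6 135.5  39.9  41.5]
t 19.05 tcp [0.4234 0.1784 0.0354] yaw_y -11.73 tilt [ 0.001  0.    -1.   ] off units [-11.1    5.2    0.02]
0.6794810072979958 [-0.36730259 -0.34128914  5.52126887]
```

The tips hang 19 mm below the plate here, which would hit the worktop when I lay it down. I'll regrip with the plate near the fingertips.

>>> send_rows:
  dr:
    - [0,0,0]
    - [0,0,0]
    - [0,0,0]
    - [0,0,0]
    - [0,0,0]
    - [0,0,0]
    - [0,0,0]
    - [0,0,0]
    - [0,0,0]
    - [0,0,0]
    - [0,0,0]
  offset:
    - [0,0,0]
    - [0,0,0]
    - [0,0,0]
    - [0,0,-0.42]
    - [0,0,-0.41]
    - [0,0,0]
    - [0,0,0]
    - [0,0,0]
    - [0,0,0]
    - [0,0,0]
    - [0,0,0]
  fingers: [-1,-1,-1,-1,-1,-1,1,1,1,1,1]

```text
t: 20.42
tcp_pos: [0.423, 0.1783, 0.0515]
ee_rot: [[0.203, 0.979, -0.0], [0.979, -0.203, -0.0], [-0.0, -0.0, -1.0]]
force: [-0.3, -0.0, -1.9]
gripper_width: 0.678
grasp_force: 55.0
```

>>> send_rows:
  dr:
    - [0,0,0]
    - [0,0,0]
    - [0,0,0]
    - [0,0,0]
    - [0,0,0]
    - [0,0,0]
  offset:
    - [0,0,-0.2]
    - [0,0,-0.4]
    - [0,0,-0.5]
    - [0,0,-0.5]
    - [0,0,-0.2]
    - [0,0,0]
  fingers: [1,1,1,1,1,1]

```text
t: 21.18
tcp_pos: [0.4233, 0.1784, 0.0881]
ee_rot: [[0.203, 0.979, 0.001], [0.979, -0.203, 0.0], [0.0, 0.001, -1.0]]
force: [0.5, 0.4, -2.1]
gripper_width: 0.675
grasp_force: 55.0
```

Run:
```python
from h import *
plan([.485,-.05,.088])
s=arm.get_state();print(s['gripper_width'],s['force'],s['torque'],s['grasp_force'])
f=frame(np.array([.4484,.300]),78.2)
p,d,m=snap('wrist','w4.png');L=f(cloud(d,m).reshape(-1,3))
for y in range(-140,60,20):
    k=(abs(L[:,0])<.022)&(abs(L[:,1]-y/1000)<.005)&(L[:,2]<.12)&(L[:,2]>.045)
    if k.sum(): print(y,k.sum(),round(np.median(L[k,2])*1000,1))
```

```text
t 21.175 tcp [0.4233 0.1784 0.0881] yaw_y -11.73 tilt [ 0.001  0.    -1.   ] off units [-10.56   5.34   0.  ]
0.6753601552580649 [ 0.47263146  0.42758235 -2.13631607] [-0.27821346  0.14793175 -0.0346265 ] 54.995006918907166
-140 1065 94.0
-120 1722 93.9
-100 1902 93.6
-80 2108 93.4
-60 2369 93.1
-40 2605 92.9
-20 2975 92.5
```

>>> send_rows:
  dr:
    - [0,0,0]
    - [0,0,0]
    - [0,0,0]
    - [0,0,0]
    - [0,0,0]
    - [0,0,0]
    - [0,0,0]
    - [0,0,0]
    - [0,0,0]
    - [0,0,0]
    - [0,0,0]
    - [0,0,0]
  offset:
    - [-0.5,0.2,0]
    - [-0.98,0.4,0]
    - [-0.98,0.4,0]
    - [-0.98,0.4,0]
    - [-0.98,0.4,0]
    - [-0.98,0.4,0]
    - [-0.98,0.4,0]
    - [-0.98,0.4,0]
    - [-0.98,0.4,0]
    - [-0.98,0.4,0]
    - [-0.98,0.4,0]
    - [-0.46,0.2,0]
  fingers: [1,1,1,1,1,1,1,1,1,1,1,1]

```text
t: 22.72
tcp_pos: [0.4654, -0.0516, 0.0874]
ee_rot: [[0.205, 0.979, -0.0], [0.979, -0.205, -0.0], [-0.0, -0.0, -1.0]]
force: [0.1, 0.8, -2.5]
gripper_width: 0.674
grasp_force: 55.0
```

>>> send_rows:
  dr:
    - [0,0,-0.027]
    - [0,0,-0.027]
    - [0,0,0]
    - [0,0,0]
    - [0,0,0]
    - [0,0,0]
    - [0,0,0]
    - [0,0,0]
  offset:
    - [0,0,0]
    - [0,0,0.5]
    - [0,0,0.7]
    - [0,0,0.7]
    - [0,0,0.6]
    - [0,0,0.6]
    - [0,0,0.4]
    - [0,0,0]
  fingers: [1,1,1,1,1,1,1,1]

```text
t: 23.72
tcp_pos: [0.4651, -0.0502, 0.017]
ee_rot: [[0.035, 0.999, -0.001], [0.999, -0.035, 0.0], [0.0, -0.001, -1.0]]
force: [-0.1, 0.5, -1.7]
gripper_width: 0.676
grasp_force: 55.0
```

Run:
```python
from h import *
plan([.465,-.05,.002])
s=arm.get_state();print(s['gripper_width'],s['force'],s['torque'],s['grasp_force'])
f=frame(np.array(s['tcp_pos'][:2]),88.)
p,d,m=snap('wrist','w5.png');L=f(cloud(d,m).reshape(-1,3))
for y in range(-20,160,20):
    k=(abs(L[:,0])<.022)&(abs(L[:,1]-y/1000)<.005)&(L[:,2]<.06)
    if k.sum(): print(y,k.sum(),round(np.median(L[k,2])*1000,1))
```

```text
t 23.725 tcp [ 0.4651 -0.0502  0.017 ] yaw_y -2.01 tilt [-0.001  0.    -1.   ] off units [ 0.01 -0.01  0.75]
0.676089063944766 [-0.14668861  0.47156188 -1.66065405] [-0.1909851   0.05675969 -0.01298394] 54.99526262283325
-20 388 22.7
0 1699 22.9
20 1869 22.6
40 2072 22.3
60 2321 22.1
80 2527 21.8
100 2912 21.5
```

>>> send_rows:
  dr:
    - [0,0,0]
    - [0,0,0]
    - [0,0,0]
    - [0,0,0]
    - [0,0,0]
  offset:
    - [0,0,0.3]
    - [0,0,0.2]
    - [0,0,0.15]
    - [0,0,0.09]
    - [0,0,0]
  fingers: [1,1,1,1,1]

```text
t: 24.4
tcp_pos: [0.4655, -0.0502, 0.0028]
ee_rot: [[0.035, 0.999, -0.0], [0.999, -0.035, 0.0], [0.0, -0.0, -1.0]]
force: [0.7, -0.2, -2.3]
gripper_width: 0.675
grasp_force: 55.0
```

>>> send_rows:
  dr:
    - [0,0,0]
    - [0,0,0]
    - [0,0,0]
    - [0,0,0]
    - [0,0,0]
    - [0,0,0]
  offset:
    - [0,0,0]
    - [0,0,0]
    - [0,0,0]
    - [0,0,0]
    - [0,0,0]
    - [0,0,0]
  fingers: [-0.4,-1,-1,-1,-1,-1]

```text
t: 25.15
tcp_pos: [0.4655, -0.0502, 0.0029]
ee_rot: [[0.035, 0.999, -0.0], [0.999, -0.035, -0.0], [-0.0, -0.0, -1.0]]
force: [0.7, -0.8, 0.3]
gripper_width: 1.0
grasp_force: 0.0
```

>>> send_rows:
  dr:
    - [0,0,0]
    - [0,0,0]
    - [0,0,0]
    - [0,0,0]
    - [0,0,0]
    - [0,0,0]
    - [0,0,0]
    - [0,0,0]
    - [0,0,0]
    - [0,0,0]
    - [0,0,0]
    - [0,0,0]
  offset:
    - [0,0,-0.5]
    - [0,0,-1]
    - [0,0,-1]
    - [0,0,-1]
    - [-0.4,0,-1]
    - [-1,0,-1]
    - [-1,0,-1]
    - [-1,0,-1]
    - [-1,0,-1]
    - [-1,0,-1]
    - [-1,0,-0.5]
    - [-1,0,0]
  fingers: [-1,-1,-1,-1,-1,-1,-1,-1,-1,-1,-1,-1]

```text
t: 26.65
tcp_pos: [0.4607, -0.1991, 0.2041]
ee_rot: [[0.035, 0.999, 0.002], [0.999, -0.035, -0.001], [-0.001, 0.002, -1.0]]
force: [-0.6, 0.3, -0.4]
gripper_width: 0.999
grasp_force: 0.0
```

Run:
```python
from h import *
s=arm.get_state();print(s['t'],s['tcp_pos'])
p,d,m=snap('wrist','w6.png');P=cloud(d,m)
n,b,a,q=rect(P,(.467,.01),.1,.004,.03);print('plate',n,b,a,np.median(q[:,2]))
n,b,a,q=rect(P,(.439,-.305),.125,.008,.035);print('holder?',n,b,a)
n,b,a,q=rect(P,(.57,.14),.05,.03,.12);print('shaker',n,b,q[:,2].max() if n else '')
```

```text
26.65 [ 0.46065348 -0.19909688  0.20414956]
plate 2372 [464.7 -53.3  30.   59.8] 178.1 0.007192161670373653
holder? 8528 [ 440.1 -288.8   86.8  182.8] 88.8
shaker 0 [0. 0. 0. 0.]
```

>>> send_rows:
  dr:
    - [0,0,0]
    - [0,0,0]
    - [0,0,0]
    - [0,0,0]
    - [0,0,0]
    - [0,0,0]
  offset:
    - [-0.7,-0.25,-0.6]
    - [-0.7,-0.25,-0.6]
    - [-0.7,-0.25,-0.6]
    - [-0.7,-0.25,-0.6]
    - [0,0,0]
    - [0,0,0]
  fingers: [-1,-1,-1,-1,-1,-1]

```text
t: 27.45
tcp_pos: [0.4382, -0.2533, 0.2507]
ee_rot: [[0.035, 0.999, -0.0], [0.999, -0.035, 0.0], [0.0, -0.0, -1.0]]
force: [-0.0, -0.5, -1.0]
gripper_width: 0.998
grasp_force: 0.0
```

Run:
```python
from h import *
s=arm.get_state();print(s['t'],s['tcp_pos'])
p,d,m=snap('wrist','w7.png');P=cloud(d,m)
for lo,hi in((.008,.035),(.018,.03)):
    n,b,a,q=rect(P,(.44,-.303),.125,lo,hi);print('holder',n,b,a,np.percentile(q[:,2],[5,50,95]))
for r in arm.look_for('wrist','holder')+arm.look_for('wrist','seat'): print(r)
plan([.467,.01,.1])
```

```text
27.45 [ 0.4381769  -0.25326327  0.25068602]
holder 8872 [ 439.9 -301.9   86.9  208.3] 88.7 [0.00997466 0.01160248 0.02364594]
holder 2393 [ 439.9 -302.2   86.9  201. ] 88.7 [0.02058145 0.02289038 0.02423991]
{'xy': [318.4, 196.6], 'conf': 0.88}
{'xy': [318.6, 199.4], 'conf': 0.79}
t 27.6 tcp [ 0.4383 -0.2529  0.2504] yaw_y -1.98 tilt [-0.001  0.001 -1.   ] off units [13.18  0.99  7.53]
```

View pics/w7.png

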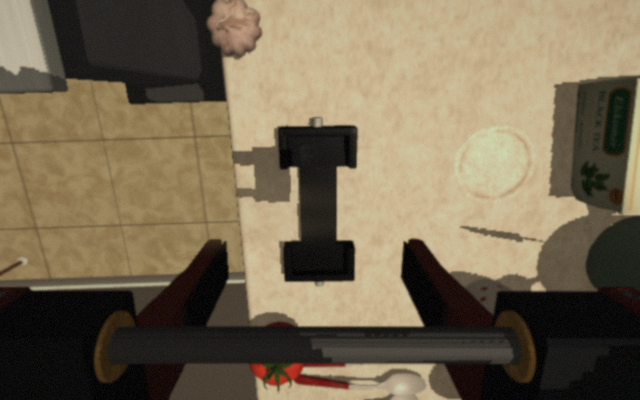

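The holder spans u 278–357 and v 127–281, with screw heads at both ends. Next I'll measure its body without the screws.

Run:
```python
from h import *
p,d,m=snap('wrist');P=cloud(d,m)
n,b,a,q=rect(P,(.44,-.303),.125,.008,.035)
f=frame(np.array([.4399,-.302]),88.7);L=f(q)
k=(abs(L[:,0])>.018)&(abs(L[:,0])<.042);print('out y',np.percentile(L[k,1],[0,.3,99.7,100]).round(4))
k=abs(L[:,1])>.06;print('out x',np.percentile(L[k,0],[0,.3,99.7,100]).round(4))
# tops of walls at centre line, inner faces
k=(abs(L[:,0])<.025)&(L[:,2]>.021);y=L[k,1];print('end walls',[np.percentile(y[s],[2,98]).round(4) for s in (y<0,y>0)])
k=(abs(L[:,1])>.055)&(abs(L[:,1])<.08)&(L[:,2]>.021);x=L[k,0];print('cheeks',[np.percentile(x[s],[2,98]).round(4) for s in (x<0,x>0)])
k=(abs(L[:,1])<.045);print('spine',np.percentile(L[k,0],[1,99]).round(4))
```

```text
out y [-0.0943 -0.0922  0.0943  0.0944]
out x [-0.0435 -0.043   0.0433  0.0436]
end walls [array([-0.0923, -0.0831]), array([0.0849, 0.0938])]
cheeks [array([-0.0429, -0.0336]), array([0.0336, 0.0429])]
spine [-0.0213  0.0215]
```

>>> send_rows:
  dr:
    - [0,0,0]
    - [0,0,0]
    - [0,0,0]
    - [0,0,0]
    - [0,0,0]
    - [0,0,0]
    - [0,0,0]
    - [0,0,0]
    - [0,0,0]
    - [0,0,0]
    - [0,0,0]
    - [0,0,0]
  offset:
    - [1,0.09,0]
    - [1,0.09,0]
    - [1,0.09,0]
    - [1,0.09,0]
    - [1,0.09,0]
    - [1,0.09,0]
    - [1,0.09,0]
    - [1,0.09,0]
    - [1,0.09,0]
    - [1,0.09,0]
    - [1,0.09,0]
    - [1,0,0]
  fingers: [-1,-1,-1,-1,-1,-1,-1,-1,-1,-1,-1,-1]

```text
t: 29.15
tcp_pos: [0.4661, -0.0124, 0.2507]
ee_rot: [[0.034, 0.999, -0.0], [0.999, -0.034, 0.0], [0.0, -0.0, -1.0]]
force: [-0.4, -0.2, 0.4]
gripper_width: 0.997
grasp_force: 0.0
```

>>> send_rows:
  dr:
    - [0,0,0]
    - [0,0,0]
    - [0,0,0]
    - [0,0,0]
  offset:
    - [1,0,0]
    - [1,0,0]
    - [0,0,0]
    - [0,0,0]
  fingers: [-1,-1,-1,-1]

```text
t: 29.65
tcp_pos: [0.4677, 0.026, 0.2508]
ee_rot: [[0.034, 0.999, -0.0], [0.999, -0.034, -0.0], [-0.0, -0.0, -1.0]]
force: [0.2, -0.3, 0.3]
gripper_width: 1.001
grasp_force: 0.0
```

Run:
```python
from h import *
s=arm.get_state();print(s['t'],s['tcp_pos'])
p,d,m=snap('wrist','w8.png');P=cloud(d,m)
n,b,a,q=rect(P,(.467,.01),.1,.0045,.03);print('plate',n,b,a,np.percentile(q[:,2],[5,50,95]))
n,b,a2,q=rect(P,(.57,.14),.05,.03,.12);print('shaker',n,b,q[:,2].max() if n else '')
```

```text
29.65 [0.46766275 0.02600423 0.25080878]
plate 6755 [466.6  11.3  60.  159.3] 88.2 [0.00601037 0.0073445  0.00866166]
shaker 2217 [566.6 139.3  39.4  40.8] 0.08999045206047482
```

>>> send_rows:
  dr:
    - [0,0,0]
    - [0,0,0]
    - [0,0,0]
    - [0,0,0]
    - [0,0,0]
    - [0,0,0]
    - [0,0,0]
    - [0,0,0]
    - [0,0,0]
    - [0,0,0]
    - [0,0,0]
    - [0,0,0]
  offset:
    - [-0.37,-0.03,1]
    - [-0.37,0,1]
    - [0,0,1]
    - [0,0,1]
    - [0,0,1]
    - [0,0,1]
    - [0,0,1]
    - [0,0,1]
    - [0,0,1]
    - [0,0,1]
    - [0,0,0.8]
    - [0,0,0]
  fingers: [-1,-1,-1,-1,-1,-1,-1,-1,-1,-1,-1,-1]

```text
t: 31.2
tcp_pos: [0.4661, 0.0106, 0.034]
ee_rot: [[0.036, 0.999, -0.002], [0.999, -0.036, -0.0], [-0.0, -0.002, -1.0]]
force: [0.1, -0.7, 0.0]
gripper_width: 1.002
grasp_force: 0.0
```

Run:
```python
from h import *
plan([.4666,.0113,.0022],-1.8)
```

```text
t 31.2 tcp [0.4661 0.0106 0.034 ] yaw_y -2.04 tilt [-0.002 -0.    -1.   ] off units [0.03 0.03 1.59]
world turn 0.24 deg -> dr z total -0.0014
off units in the new frame [0.03 0.02 1.59] det 1.0
```

>>> send_rows:
  dr:
    - [0,0,0]
    - [0,0,0]
    - [0,0,0]
    - [0,0,0]
    - [0,0,0]
    - [0,0,0]
    - [0,0,0]
    - [0,0,0]
    - [0,0,0]
    - [0,0,0]
  offset:
    - [0.03,0.02,0.6]
    - [0,0,0.5]
    - [0,0,0.3]
    - [0,0,0.17]
    - [0,0,0]
    - [0,0,0]
    - [0,0,0]
    - [0,0,0]
    - [0,0,0]
    - [0,0,0]
  fingers: [-1,-1,-1,-1,-1,1,1,1,1,1]

```text
t: 32.45
tcp_pos: [0.4674, 0.0115, 0.0036]
ee_rot: [[0.035, 0.999, 0.0], [0.999, -0.035, -0.0], [-0.0, 0.0, -1.0]]
force: [0.2, 0.1, 3.0]
gripper_width: 0.671
grasp_force: 55.0
```

>>> send_rows:
  dr:
    - [0,0,0]
    - [0,0,0]
    - [0,0,0]
    - [0,0,0]
    - [0,0,0]
    - [0,0,0]
  offset:
    - [0,0,-0.3]
    - [0,0,-0.6]
    - [0,0,-0.8]
    - [0,0,-0.8]
    - [0,0,-0.5]
    - [0,0,0]
  fingers: [1,1,1,1,1,1]

```text
t: 33.2
tcp_pos: [0.468, 0.0115, 0.0645]
ee_rot: [[0.035, 0.999, 0.002], [0.999, -0.035, -0.0], [0.0, 0.002, -1.0]]
force: [0.2, 0.1, -2.5]
gripper_width: 0.67
grasp_force: 55.0
```

Run:
```python
from h import *
plan([.4399,-.3016,.062],-1.3)
s=arm.get_state();print(s['gripper_width'],s['force'],s['grasp_force'])
c=np.array(s['tcp_pos'][:2])
p,d,m=snap('wrist','w9.png');P=cloud(d,m)
n,b,a,q=rect(P,c,.1,.055,.08);print('plate',n,b,a,np.percentile(q[:,2],[1,50,99]),'tcp',c)
L=frame(c,88)(q);print(L[:,1].max(),L[:,0].min(),L[:,0].max(),np.polyfit(L[:,1],L[:,2],1))
```

```text
t 33.2 tcp [0.468  0.0115 0.0645] yaw_y -2.01 tilt [ 0.002 -0.    -1.   ] off units [-15.7   -0.85   0.12]
world turn 0.71 deg -> dr z total -0.0039
off units in the new frame [-15.69  -1.05   0.13] det 1.0
0.6695924775610672 [ 0.20444096  0.07248786 -2.46082291] 54.99629259109497
plate 33481 [467.4  11.3  76.9 160.3] 88.4 [0.06668121 0.06822502 0.07508495] tcp [0.4679805  0.01154994]
0.07994108255449446 -0.03906070957546832 0.03785273148851435 [-0.00152228  0.06836606]
```

>>> send_rows:
  dr:
    - [0,0,-0.0039]
    - [0,0,0]
    - [0,0,0]
    - [0,0,0]
    - [0,0,0]
    - [0,0,0]
    - [0,0,0]
    - [0,0,0]
    - [0,0,0]
    - [0,0,0]
    - [0,0,0]
    - [0,0,0]
  offset:
    - [-0.5,-0.07,0]
    - [-1,-0.07,0]
    - [-1,-0.07,0]
    - [-1,-0.07,0]
    - [-1,-0.07,0]
    - [-1,-0.07,0]
    - [-1,-0.07,0]
    - [-1,-0.07,0]
    - [-1,-0.07,0]
    - [-1,-0.07,0]
    - [-1,-0.07,0]
    - [-1,-0.07,0]
  fingers: [1,1,1,1,1,1,1,1,1,1,1,1]

```text
t: 34.75
tcp_pos: [0.4442, -0.2189, 0.0627]
ee_rot: [[0.023, 1.0, -0.001], [1.0, -0.023, 0.001], [0.001, -0.001, -1.0]]
force: [0.8, -0.8, -2.0]
gripper_width: 0.672
grasp_force: 55.0
```

>>> send_rows:
  dr:
    - [0,0,0]
    - [0,0,0]
    - [0,0,0]
    - [0,0,0]
    - [0,0,0]
    - [0,0,0]
    - [0,0,0]
  offset:
    - [-1,-0.07,0]
    - [-1,-0.07,0]
    - [-1,-0.07,0]
    - [-0.8,0,0]
    - [-0.39,0,0]
    - [0,0,0]
    - [0,0,0]
  fingers: [1,1,1,1,1,1,1]

```text
t: 35.62
tcp_pos: [0.4388, -0.3011, 0.0634]
ee_rot: [[0.022, 1.0, -0.0], [1.0, -0.022, 0.0], [0.0, -0.0, -1.0]]
force: [-0.9, -0.7, -2.6]
gripper_width: 0.672
grasp_force: 55.0
```

Run:
```python
from h import *
plan([.4399,-.3016,.0165],-1.3)
s=arm.get_state();c=np.array(s['tcp_pos'][:2])
p,d,m=snap('wrist','w10.png');P=cloud(d,m)
n,b,a,q=rect(P,c,.1,.055,.072);print('plate',n,b,a)
L=frame(c,88.7)(q);print(L[:,1].max(),np.polyfit(L[:,1],L[:,2],1))
L=frame(np.array([.4399,-.3016]),88.7)(P.reshape(-1,3))
k=(abs(L[:,0])<.042)&(abs(L[:,0])>.018)&(L[:,1]>.06)&(L[:,1]<.11)&(L[:,2]>.018)&(L[:,2]<.03);print('holder +y end',np.percentile(L[k,1],[1,99.5]) if k.sum() else 0,k.sum())
```

```text
t 35.625 tcp [ 0.4388 -0.3011  0.0634] yaw_y -1.29 tilt [-0.  0. -1.] off units [-0.02  0.05  2.34]
world turn -0.01 deg -> dr z total 0.0001
off units in the new frame [-0.02  0.05  2.34] det 1.0
plate 33032 [ 438.2 -301.4   76.7  160.6] 88.7
0.07995554805587274 [-0.00031898  0.06705582]
holder +y end [0.06104691 0.09376966] 2496
```

>>> send_rows:
  dr:
    - [0,0,0]
    - [0,0,0]
    - [0,0,0]
    - [0,0,0]
    - [0,0,0]
    - [0,0,0]
    - [0,0,0]
    - [0,0,0]
  offset:
    - [0,0.05,0]
    - [0,0,0.5]
    - [0,0,0.5]
    - [0,0,0.4]
    - [0,0,0.3]
    - [0,0,0.3]
    - [0,0,0.2]
    - [0,0,0]
  fingers: [1,1,1,1,1,1,1,1]

```text
t: 36.67
tcp_pos: [0.4399, -0.3016, 0.0192]
ee_rot: [[0.023, 1.0, -0.0], [1.0, -0.023, 0.0], [0.0, -0.0, -1.0]]
force: [-0.1, 0.4, -2.3]
gripper_width: 0.672
grasp_force: 55.0
```

```bash
python3 -c "
from h import *
plan([.4399,-.3016,.0160],-1.3);print(arm.get_state()['force'])"
```

```text
t 36.675 tcp [ 0.4399 -0.3016  0.0192] yaw_y -1.31 tilt [-0.  0. -1.] off units [0.   0.   0.16]
world turn 0.01 deg -> dr z total -0.0001
off units in the new frame [0.   0.   0.16] det 1.0
[-0.09819248  0.389261   -2.31579346]
```

>>> send_rows:
  dr:
    - [0,0,0]
    - [0,0,0]
    - [0,0,0]
  offset:
    - [0,0,0.12]
    - [0,0,0.05]
    - [0,0,0]
  fingers: [1,1,1]

```text
t: 37.05
tcp_pos: [0.44, -0.3017, 0.0161]
ee_rot: [[0.023, 1.0, 0.0], [1.0, -0.023, 0.0], [0.0, 0.0, -1.0]]
force: [-0.8, -0.1, -2.7]
gripper_width: 0.671
grasp_force: 55.0
```

>>> send_rows:
  dr:
    - [0,0,0]
    - [0,0,0]
    - [0,0,0]
    - [0,0,0]
    - [0,0,0]
    - [0,0,0]
    - [0,0,0]
    - [0,0,0]
    - [0,0,0]
    - [0,0,0]
    - [0,0,0]
    - [0,0,0]
  offset:
    - [0,0,0]
    - [0,0,0]
    - [0,0,0]
    - [0,0,0]
    - [0,0,0]
    - [0,0,0]
    - [0,0,-0.5]
    - [0,0,-1]
    - [0,0,-1]
    - [0,0,-1]
    - [0,0,-1]
    - [0,0,-1]
  fingers: [-0.4,-1,-1,-1,-1,-1,-1,-1,-1,-1,-1,-1]

```text
t: 38.55
tcp_pos: [0.44, -0.3017, 0.1274]
ee_rot: [[0.023, 1.0, 0.0], [1.0, -0.023, -0.0], [-0.0, 0.0, -1.0]]
force: [0.1, 0.6, 0.6]
gripper_width: 0.999
grasp_force: 0.0
```

>>> send_rows:
  dr:
    - [0,0,0]
    - [0,0,0]
    - [0,0,0]
    - [0,0,0]
    - [0,0,0]
    - [0,0,0]
    - [0,0,0]
    - [0,0,0]
  offset:
    - [0.5,0,-1]
    - [0.5,0,-1]
    - [0.5,0,-1]
    - [0.5,0,-1]
    - [0.5,0,-1]
    - [0,0,-1]
    - [0,0,0]
    - [0,0,0]
  fingers: [-1,-1,-1,-1,-1,-1,-1,-1]

```text
t: 39.55
tcp_pos: [0.4408, -0.2516, 0.2457]
ee_rot: [[0.023, 1.0, -0.0], [1.0, -0.023, 0.0], [0.0, -0.0, -1.0]]
force: [-0.3, 0.3, 0.1]
gripper_width: 1.003
grasp_force: 0.0
```

Run:
```python
from h import *
s=arm.get_state();print(s['t'],s['tcp_pos'])
p,d,m=snap('wrist','w11.png');P=cloud(d,m)
L=frame(np.array([.4399,-.3016]),88.7)(P.reshape(-1,3)); g=cv2.cvtColor(p,cv2.COLOR_RGB2GRAY).ravel()
k=(abs(L[:,0])<.025)&(abs(L[:,1])<.078)&(L[:,2]<.06);print(np.percentile(L[k,2],[2,50,98]).round(4),np.polyfit(L[k,1],L[k,2],1).round(4),np.polyfit(L[k,0],L[k,2],1).round(4))
k=(abs(L[:,1])<.04)&(L[:,2]>.013)&(L[:,2]<.04);print('plate x',np.percentile(L[k,0],[1,99]).round(4))
p,d,m=snap('scene');P=cloud(d,m);n,b,a,q=rect(P,(.57,.14),.05,.012,.12);print('shaker',n,b,q[:,2].max())
```

```text
39.55 [ 0.44077408 -0.25157078  0.24574252]
[0.0178 0.0193 0.021 ] [-0.0002  0.0194] [-0.0005  0.0194]
plate x [-0.0298  0.37  ]
shaker 204 [565.8 133.8  36.6  42.8] 0.09169006642243363
```

View pics/w11.png

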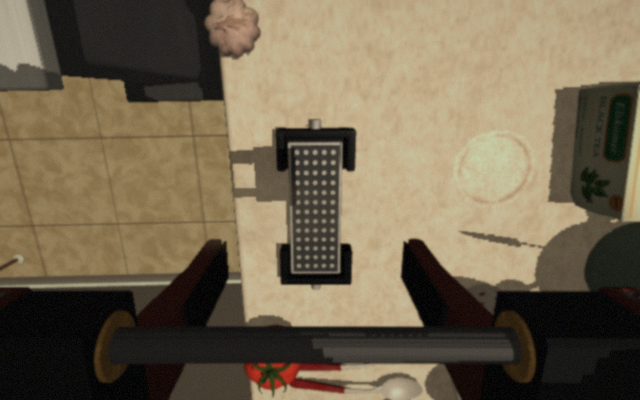

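Picture w11 shows the plate (u 288–342, v 142–274) flat in the holder between the end cheeks. Its top is at 20 mm, so it is down on the floor.

```bash
python3 -c "
from station import arm
print(arm.sign_off())"
```

```text
the job is handed in; nothing more can be done
None
```

I've handed the job in at about 39.6 s of the 72 s allowed: the plate lies flat in the black holder, centred between the end cheeks, and the shaker stands upright on the worktop, but sign-off gave no verdict.

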